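Coating thickness check on a board in the drawer

TASK

Pull the cabinet's top drawer out to its stop, then take the pen-shaped coating gauge out of its stand and check the coated circuit board that has the printed ring (in either half of the drawer): hold the gauge upright with the end of its probe in the middle of the ring, pressed down gently so that the sprung probe is about half-way in. Leave the other things on the bench as they are, and finish while still holding the gauge there, pressed on the ring with nothing else supporting it; do not put it down or let go.

Things in the scene. Friction and masses are not known exactly. Their poses are not given: they have to be found in the camera images.
- cabinet: Light-grey steel cabinet, fixed, 260 mm deep, 300 wide, 140 high, two drawers one above the other. Origin: on the bench, under the middle of the shut front. x points to its back: drawers come out along -x, to the robot. A thin wall 34 mm high splits the top drawer into left and right halves lined with foam, a loose board in each. A flat plate 8 mm high lies on its top near the back.
- top_drawer (a joint): How far the top drawer is out, in m: 0 shut, 0.170 at its stop (within 6 mm counts). It starts shut or up to 20 mm out. It slides with about 2 N of friction and stays where it is left.
- top_drawer_handle (a point): Middle of the top drawer's handle: a straight level steel bar 11 mm thick, 110 mm long, along the cabinet's y, on two thin posts 43 mm either side. Its axis is 35 mm in front of the drawer's face (29 mm gap), 112 mm above the bench, 28 mm below the cabinet's top. Moves with the drawer. The lower drawer has the same handle 63 mm lower.
- board: The board to check: a loose flat green circuit board, 100 x 85 x 2 mm, 70 g. Lies in the left or right half of the top drawer, turned a little, carried along by it. Origin: centre of its underside, 83 mm above the bench; x along its 100 mm length, z up. The board in the other half is alike but has no ring: it has a round metal coin cell 20 mm across. Tallest part: 10 mm.
- spot (a point): Middle of the printed ring on the board's upper face: a thin pale circle about 23 mm across around a bare flat field, no parts within 12 mm of its middle. 85 mm above the bench, at (-22, 12, 2) mm in the board's frame. With the drawer at its stop it lies in the open, in front of the cabinet.
- gauge: Pen-shaped coating gauge, about 112 g, 128 mm long, upright in its stand, probe down. Plain grey cylinder 20 mm across with thin ribs, from 32 mm below to 40 mm above its origin. Origin: on its axis, mid-grip, 106 mm above the bench at the start. z: along its axis, away from the probe. Below the grip: a guard 30 mm across from 32 to 36 mm below the origin, a cone, a thin probe.
- probe_end (a point): Centre of the flat lower end of the gauge's sprung steel probe, 8.4 mm across; 88 mm below the gauge's origin along its axis when out, up to 80 mm when pushed fully in.
- probe (a joint): How far the probe is pushed into the gauge, in m: 0 out, 0.008 fully in. Spring: 0.8 N to begin to move, about 2.4 N half-way in (0.004), 4 N fully in.
- stand: The gauge's stand, fixed: a round steel foot 72 mm across, 10 mm high, with an upright bare metal tube 36 mm across, its mouth 25 mm wide, 70 mm above the bench. Origin: centre of its underside. The gauge's guard rests on the mouth, cone and probe hang inside with a few mm of play; lift it at least 55 mm straight up to free it.
- driver: Blue cylindrical power screwdriver lying on the bench between the robot and the cabinet, 194 mm long, 35 mm high. To be left alone. Origin: on the bench, 75 mm from its thick rear end.
- parts_box: Small open pale box of little black parts, 80 x 110 x 24 mm, on the bench. To be left alone. Origin: centre of its underside.
- pliers: Small pliers lying on the bench between the stand and the cabinet, 125 mm long, 14 mm high. To be left alone. Origin on the bench, near the joint.
- tape: Roll of tape lying flat, 90 mm across, 19 mm high, on the bench left of the cabinet. To be left alone. Origin: centre of its underside.
Not all that is in view belongs to the job. Of the things shaped like the gauge, the grey one is meant.

How it is judged (in metres and radians):
On the way, in this order (a step that is already met when the one before it is completed fails the run):
1. the top drawer is pulled out to its stop (value of joint top_drawer above 0.164 m), for 0.2 s.
2. the gauge is lifted clear of its stand in the gripper (height (world z) of probe_end above 0.08 m and contact force between the fingers and gauge above 1 N and contact force between gauge and stand below 0.1 N), for 0.2 s.
At the end, for the whole second after the job is handed in: The top drawer is within 6 mm of its stop; the gauge is held still in the gripper, within about 7 degrees of upright, touching neither stand nor cabinet; the probe's end rests on the board within 5 mm of the ring's middle, pushed in by 2 to 6.5 mm of its 8 mm, with 0.8 to 5 N on the board (value of joint top_drawer above 0.164 m and horizontal distance between probe_end and spot below 0.005 m and distance between probe_end and spot below 0.006 m and angle between gauge's own z axis and vertical below 0.12 rad and value of joint probe between 0.002 and 0.0065 m and contact force between gauge and board between 0.8 and 5 N and contact force between the fingers and gauge above 1 N and contact force between gauge and cabinet below 0.2 N and contact force between gauge and stand below 0.2 N and linear speed of each of gauge, board below 0.02 m/s); the arm keeps its last pose, push and grip.
It fails at once if the gauge is pressed hard on the board (over 12 N) (contact force between gauge and board above 12 N).
It fails at once if another thing on the bench is shifted by more than 30 mm (distance of any of driver, parts_box, pliers, tape from where it was at the start of the episode above 0.03 m).
It also fails if it takes over 58 s, if anything falls off the work surface, if the arm or the gripper's body presses on something with over 40 N, if the wrist force passes 120 N, or if a joint passes its speed limit or range.

ROBOT

A 7-joint arm with a two-finger parallel gripper is mounted at the origin on the work surface. World frame = base frame: x ahead of the robot, y to its left, z up, the work surface at z = 0. Lengths are in m, angles in degrees, forces in N, time in s.
With the tool pointing down it reaches from about 0.4 to 0.925 m from the base axis. Payload 4.1 kg.
Tool frame: the origin (TCP) lies midway between the tips of the shut fingers; the grasp point (between the pads) lies 19 mm behind it; z points along the fingers, y is the line along which they close (so a half turn about z gives the same grasp; the last joint's range is limited). The gripper opens to 85 mm and grips with 20 to 120 N. Pads are 22 mm wide; open, the fingers measure 114 mm over their backs; the gripper's body (76 mm by 85 mm) begins 54 mm behind the grasp point. The pads swing forward as they close: fully open they stand 13 mm farther back than shut.
Start: joints at [-77.292, 22.827, 2.584, 88.041, -1.071, 69.15, -2.905], TCP at [0.205, 0.617, 0.231] pointing down, gripper open.
Joint ranges: [-161.44, 161.44], [-28.35, 127.94], [-78.24, 83.42], [0, 140.83], [-78.03, 258.03], [13.02, 114.36], [-168.23, 168.23]. Speed limits (degrees/s): [147.25, 147.25, 180, 180, 180, 180, 180].

INTERFACE

Orientations are given as a 3x3 rotation matrix whose columns are the frame's x, y, z axes.
In Python, from plant import bot gives the robot as it stands.
- The arm moves only by the tool apply_moves, never from a script. Its argument "series" is one flat list of numbers, 5 for each row, row after row: the closure in counts, from 0 (fully open) to 255 (shut), then the shift along the world's x, y, z in cm, then the turn about the world's z in rad. In form: [gripper, x, y, z, twist, gripper, x, y, z, twist, ...]. A call has 1 to 8 rows; each row is the pose to reach, as a shift and turn from the pose commanded when the call began; what a row does not reach only later rows make up. A row lasts 1/12 s, in which the tool goes at most 41.7 mm and 7.16 degrees, less where a joint would pass 70% of its speed; a pose out of reach is approached as far as the arm can. A call with a gripper value outside its range is refused whole. The fingers move at their own pace and stop on an object; the grip force is fixed at half the most. Time passes only in rows, so rows that repeat a pose let the fingers close. It gives the time, the measured TCP pose, the force, the opening and the grip force at its end, in the units of the state.
- bot.get_state(): the state, without advancing time (a new reading comes with each control period).
- bot.capture(name): name is "side" or "top"; returns a dict with "frame" (420x560x3 uint8, blue, green, red), "K" (3x3 intrinsics, pixels), "R" (3x3) and "t" (3): a world point X has camera coordinates R X + t. Camera axes: x right, y down, z forward; pixel columns grow to the right and rows downward; lengths in m; the calibration is good to about 2 mm. A picture is of the moment at which its call begins. There is no depth.
- bot.hand_in(): hands the job in; it is judged then, once.
The state is a dict: "time": time; "joint_positions": joint angles; "dq": joint speeds; "joint_efforts": joint torques, N m; "ee_pos": TCP position; "tcp_rot": TCP orientation; "force": force on the tool from outside, world axes, zero at the start; "ft_torque": the same for the moment, N m; "opening": opening from 0.0 (shut) to 1.0 (fully open); "gripper_force": force on a finger pad.
Only numpy, scipy, OpenCV 4.12 (cv2) and the standard library are available. Lean on these libraries where they do the work, as an engineer would, in place of code of your own. Each camera call takes 0.05 s, during which the arm holds its last target. There are 200 camera calls.

## Working session

There is one attempt and no reset: what is moved stays moved. The work goes in short steps, Python scripts to look and compute and a tool call to move; the robot and the scene stay as the last step left them, time stands still between calls to the robot, and variables do not carry over. Pictures are saved under pics/ and viewed, at most 13 in all, crops included, and the job is handed in when it is done.

Besides the shell and the picture viewer there is one more tool, called after "Call:" as name(argument=value, ...) on one line, values as JSON. apply_moves: Moves the arm, as the interface text tells. Its arguments: {"type":"object","properties":{"series":{"type":"array"}},"required":["series"]}

```bash
mkdir -p pics
cat > h.py <<'E'
import numpy as np, cv2
from plant import bot
def cap(n,f=None):
    c=bot.capture(n)
    if f: cv2.imwrite('pics/'+f,c['frame'])
    return c
def ray(c,u,v,z):
    "pixel -> world point on plane z"
    K,R,t=map(np.array,(c['K'],c['R'],c['t']))
    d=R.T@np.linalg.inv(K)@np.array([u,v,1.]); o=-R.T@t
    return o+d*(z-o[2])/d[2]
def proj(c,X):
    p=np.array(c['K'])@(np.array(c['R'])@np.array(X)+np.array(c['t'])); return p[:2]/p[2]
E
python3 - <<'E'
from h import *
for n in('side','top'):
    c=cap(n,n+'0.png'); print(n,np.round(-np.array(c['R']).T@c['t'],3),np.round(c['R'],3).tolist(),np.array(c['K']).tolist())
s=bot.get_state(); print(s)
E
```

```text
side [ 0.    -0.656  0.855] [[0.727, -0.686, -0.013], [-0.457, -0.47, -0.755], [0.513, 0.555, -0.655]] [[410.39426600243144, 0.0, 276.13537131413676], [0.0, 410.39426600243144, 211.34650488316078], [0.0, 0.0, 1.0]]
top [0.409 0.034 1.446] [[0.03, -0.999, 0.019], [-0.992, -0.032, -0.121], [0.121, -0.015, -0.993]] [[480.4878532167901, 0.0, 281.5512479145339], [0.0, 480.4878532167901, 210.75899622772167], [0.0, 0.0, 1.0]]
{'time': 0.1, 'joint_positions': array([-77.29202757,  22.86820457,   2.58043288,  88.10482162,
        -1.06964337,  69.15022732,  -2.90571674]), 'dq': array([-0.11405636, -0.10013635,  0.08554495, -0.20640288, -0.03165911,
        0.06600278, -0.08711186]), 'joint_efforts': array([ 3.67759276e-03, -4.76259077e+01,  1.37014970e+00, -2.54946864e+01,
        1.19537997e-02,  5.10401631e-03,  5.78030210e-06]), 'ee_pos': array([0.20477048, 0.61632204, 0.23037804]), 'tcp_rot': array([[-9.49019057e-01,  3.15218446e-01, -4.01217926e-04],
       [ 3.15218666e-01,  9.49017576e-01, -1.68340291e-03],
       [-1.49876785e-04, -1.72405282e-03, -9.99998503e-01]]), 'force': array([0.5583518 , 0.77579828, 0.38059278]), 'ft_torque': array([0.00123605, 0.0363951 , 0.009645  ]), 'gripper_force': 0.0, 'opening': 0.9963857340856979}
```

View pics/side0.png

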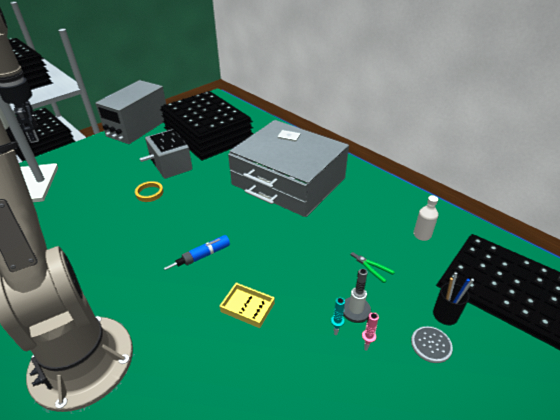

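View pics/top0.png

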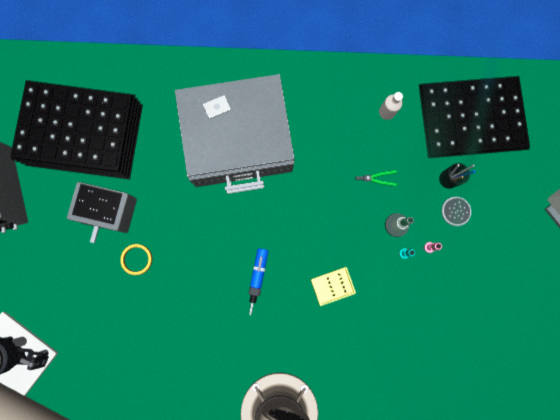

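The side view shows the cabinet (handles near (260,178)), the grey gauge in its stand at (361,285), and teal/pink lookalikes at (339,312) and (371,327). In the top view the cabinet spans (176–293, 78–180), the handle is near (244,183) and the gauge near (400,223). I'll crop in for precision.

Run:
```python
import cv2,numpy as np
t=cv2.imread('pics/top0.png');s=cv2.imread('pics/side0.png')
def cr(i,u,v,w,h,k): return cv2.resize(i[v:v+h,u:u+w],(w*k,h*k),interpolation=cv2.INTER_CUBIC)
a=np.hstack([cr(t,170,130,130,70,3),cr(t,380,200,130,70,3)])   # u=170+x/3, v=130+y/3
b=np.hstack([cr(s,225,145,130,110,3)[:330],cr(s,325,255,130,110,3)])
cv2.imwrite('pics/crop0.png',np.vstack([a,b]))
```

```text
(no output)
```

View pics/crop0.png

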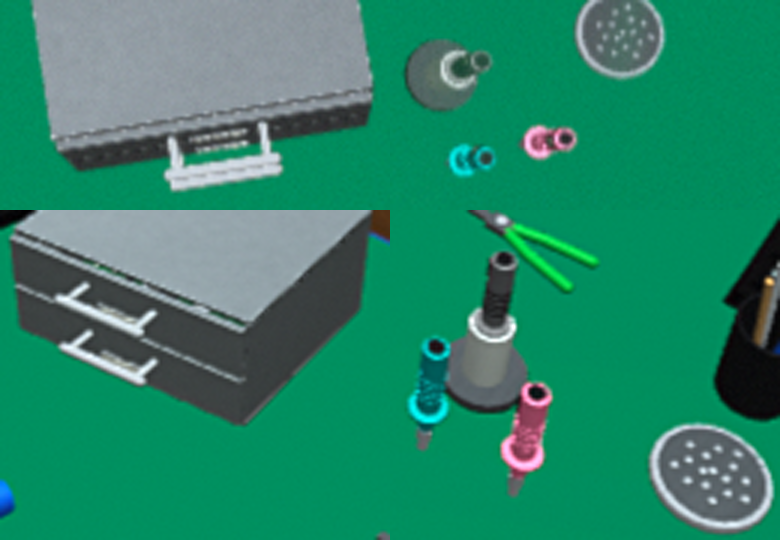

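Run:
```python
from h import *
s=cap('side');t=cap('top')
for n,c,u,v,z in [('hL',s,244,174.3,.112),('hR',s,271.7,185,.112),('hL A',t,226,189.3,.112),('hR A',t,263.3,182.7,.112),('hL B',t,227.3,192.7,.112),('hR B',t,263.3,186.7,.112),
('gtop',s,362.7,271.7,.146),('gtop',t,410,220.3,.146),('mouth',s,359,293.3,.072),('mouth',t,403.3,222.7,.072),
('cabL',s,229,153.3,.14),('cabR',s,306.7,184.3,.14),('cabL',t,189,176.7,.14),('cabR',t,294,161,.14),('cabBL',t,176,89,.14),('cabBR',t,280.5,76,.14),
('tealtop',s,325+45/3,255+135/3,.11),('tealtop',t,380+96/3,200+157/3,.11),('tealguard',s,325+38/3,255+200/3,.05),
('pinktop',s,325+148/3,255+180/3,.11),('pinktop',t,380+174/3,200+138/3,.11),
('drvA',t,265,250,.018),('drvB',t,251,312,.018),('plier',t,378,178,.01),('boxL',t,320,303,.024),('box',t,334,286,.024),('tape',t,136,260,.02)]:
    print(n,'S' if c is s else 'T',np.round(ray(c,u,v,z),3))
```

```text
hL S [0.63  0.169 0.112]
hR S [0.654 0.07  0.112]
hL A T [0.628 0.171 0.112]
hR A T [0.65  0.067 0.112]
hL B T [0.618 0.167 0.112]
hR B T [0.639 0.067 0.112]
gtop S [ 0.552 -0.342  0.146]
gtop T [ 0.553 -0.338  0.146]
mouth S [ 0.55  -0.344  0.072]
mouth T [ 0.554 -0.34   0.072]
cabL S [0.646 0.259 0.14 ]
cabR S [ 0.704 -0.026  0.14 ]
cabL T [0.655 0.271 0.14 ]
cabR T [ 0.709 -0.017  0.14 ]
cabBL T [0.904 0.321 0.14 ]
cabBR T [0.953 0.028 0.14 ]
tealtop S [ 0.479 -0.342  0.11 ]
tealtop T [ 0.467 -0.354  0.11 ]
tealguard S [ 0.467 -0.352  0.05 ]
pinktop S [ 0.501 -0.418  0.11 ]
pinktop T [ 0.487 -0.427  0.11 ]
drvA T [0.465 0.057 0.018]
drvB T [0.283 0.092 0.018]
plier T [ 0.695 -0.279  0.01 ]
boxL T [ 0.315 -0.109  0.024]
box T [ 0.366 -0.149  0.024]
tape T [0.424 0.435 0.02 ]
```

Call:
apply_moves(series=[180, 2, -2.3, 0, -0.06, 180, 5, -5.6, 0, -0.13, 180, 8, -9, 0, -0.2, 180, 10.7, -12.2, 0, -0.27, 180, 13.4, -15.3, 0, -0.34, 180, 16.2, -18.5, 0, -0.41, 180, 19, -21.7, 0, -0.47, 180, 21.8, -24.9, 0, -0.53])

```text
time: 0.87
ee_pos: [0.418, 0.3727, 0.2314]
tcp_rot: [[-0.657, 0.754, 0.0], [0.754, 0.657, 0.0], [0.0, 0.0, -1.0]]
force: [0.7, 0.2, 0.1]
opening: 0.294
gripper_force: 0.0
```

Call:
apply_moves(series=[180, 2.7, -3.1, 0, -0.07, 180, 5.4, -6.2, 0, -0.14, 180, 8.1, -9.3, 0, -0.21, 180, 10.8, -12.4, 0, -0.28, 180, 13.5, -15.5, 0, -0.35, 180, 16.2, -18.6, 0, -0.42, 180, 19.3, -22, 0, -0.48, 180, 21.8, -24.9, 0, -0.53])

```text
time: 1.53
ee_pos: [0.6355, 0.125, 0.2313]
tcp_rot: [[-0.187, 0.982, 0.0], [0.982, 0.187, 0.0], [0.0, 0.0, -1.0]]
force: [-0.1, 0.7, -0.8]
opening: 0.29
gripper_force: 0.0
```

Call:
apply_moves(series=[180, 0, 0, 0, 0, 180, 0, 0, 0, 0, 180, 0, 0, 0, 0])

```text
time: 1.78
ee_pos: [0.6341, 0.1268, 0.2308]
tcp_rot: [[-0.189, 0.982, -0.001], [0.982, 0.189, 0.001], [0.001, -0.001, -1.0]]
force: [-0.4, 0.3, 0.1]
opening: 0.293
gripper_force: 0.0
```

Call:
apply_moves(series=[180, 0.3, -0.4, -2, 0, 180, 0.6, -0.8, -5, 0, 180, 0.6, -0.8, -7, 0, 180, 0.6, -0.8, -7, 0, 180, 0.6, -0.8, -7, 0])

```text
time: 2.2
ee_pos: [0.639, 0.1205, 0.1605]
tcp_rot: [[-0.192, 0.981, -0.003], [0.981, 0.192, 0.001], [0.001, -0.003, -1.0]]
force: [0.2, -0.0, 0.6]
opening: 0.291
gripper_force: 0.0
```

Run:
```python
from h import *
t=cap('top');s=cap('side')
c=lambda i,u,v:cv2.resize(i['frame'][v:v+110,u:u+130],None,fx=3,fy=3,interpolation=cv2.INTER_CUBIC)
cv2.imwrite('pics/c1.png',np.hstack([c(t,180,120),c(s,205,110)]))
```

```text
(no output)
```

View pics/c1.png

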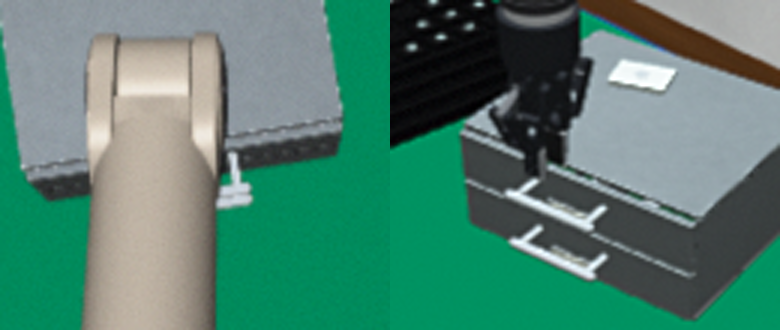

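The side crop shows the fingertips above the handle's left half, near crop (537,175), with the handle spanning (510,190)–(595,225). I'll check this with projection.

Run:
```python
from h import *
s=cap('side')
for X in [(.639,.1205,.1605),(.6405,.119,.112),(.639,.1205,.112)]:
    p=proj(s,X); print((p-[205,110])*3+[390,0])
```

```text
[542.46346069 169.99926934]
[546.71217933 209.64027413]
[544.61952955 209.62553054]
```

Call:
apply_moves(series=[180, 0.1, 0, -2, 0, 180, 0.1, 0, -4, 0, 180, 0.1, 0, -5.5, 0, 180, 0.1, 0, -6.5, 0, 180, 0.1, 0, -6.5, 0])

```text
time: 2.77
ee_pos: [0.6406, 0.1186, 0.0953]
tcp_rot: [[-0.189, 0.982, -0.002], [0.982, 0.189, -0.0], [0.0, -0.002, -1.0]]
force: [-1.0, 0.7, 0.3]
opening: 0.294
gripper_force: 0.0
```

Call:
apply_moves(series=[255, 0, 0, 0, 0, 255, 0, 0, 0, 0, 255, 0, 0, 0, 0, 255, 0, 0, 0, 0, 255, 0, 0, 0, 0, 255, 0, 0, 0, 0])

```text
time: 3.27
ee_pos: [0.6409, 0.1183, 0.0974]
tcp_rot: [[-0.189, 0.982, -0.001], [0.982, 0.189, 0.001], [0.001, -0.001, -1.0]]
force: [-4.7, -1.2, 3.9]
opening: 0.101
gripper_force: 58.7
```

Call:
apply_moves(series=[255, -1, -0.19, 0, 0, 255, -3, -0.58, 0, 0, 255, -5, -0.97, 0, 0, 255, -7, -1.36, 0, 0, 255, -9, -1.75, 0, 0, 255, -11, -2.14, 0, 0, 255, -13, -2.53, 0, 0, 255, -14, -2.72, 0, 0])

```text
time: 3.93
ee_pos: [0.5017, 0.091, 0.0973]
tcp_rot: [[-0.189, 0.982, 0.004], [0.982, 0.189, 0.001], [0.001, 0.004, -1.0]]
force: [2.1, -0.3, -2.3]
opening: 0.102
gripper_force: 60.4
```

Call:
apply_moves(series=[255, -0.2, -0.04, 0, 0, 255, -0.4, -0.08, 0, 0, 255, -0.6, -0.12, 0, 0, 255, -0.6, -0.12, 0, 0])

```text
time: 4.27
ee_pos: [0.4976, 0.0902, 0.0973]
tcp_rot: [[-0.189, 0.982, 0.004], [0.982, 0.189, 0.001], [-0.0, 0.004, -1.0]]
force: [1.2, -1.0, 4.8]
opening: 0.098
gripper_force: 61.2
```

Call:
apply_moves(series=[255, -0.2, -0.04, 0, 0, 255, -0.4, -0.08, 0, 0, 255, -0.6, -0.12, 0, 0, 255, -0.6, -0.12, 0, 0])

```text
time: 4.6
ee_pos: [0.4909, 0.0889, 0.0973]
tcp_rot: [[-0.189, 0.982, 0.003], [0.982, 0.189, 0.001], [0.0, 0.003, -1.0]]
force: [0.4, 0.5, 7.6]
opening: 0.096
gripper_force: 61.4
```

Call:
apply_moves(series=[255, -0.2, -0.04, 0, 0, 255, -0.4, -0.08, 0, 0, 255, -0.6, -0.12, 0, 0, 255, -0.6, -0.12, 0, 0])

```text
time: 4.93
ee_pos: [0.4848, 0.0877, 0.0973]
tcp_rot: [[-0.189, 0.982, 0.002], [0.982, 0.189, 0.001], [0.0, 0.002, -1.0]]
force: [0.6, 0.9, 7.4]
opening: 0.102
gripper_force: 61.4
```

Call:
apply_moves(series=[255, -0.2, -0.04, 0, 0, 255, -0.4, -0.08, 0, 0, 255, -0.4, -0.08, 0, 0])

```text
time: 5.18
ee_pos: [0.4808, 0.0869, 0.0973]
tcp_rot: [[-0.189, 0.982, 0.002], [0.982, 0.189, 0.001], [0.0, 0.003, -1.0]]
force: [1.1, 0.5, 7.2]
opening: 0.105
gripper_force: 61.4
```

Call:
apply_moves(series=[255, -0.2, -0.04, 0, 0, 255, -0.4, -0.08, 0, 0, 255, -0.4, -0.08, 0, 0])

```text
time: 5.43
ee_pos: [0.4768, 0.0861, 0.0973]
tcp_rot: [[-0.189, 0.982, 0.002], [0.982, 0.189, 0.001], [0.0, 0.003, -1.0]]
force: [0.4, 0.4, 7.5]
opening: 0.102
gripper_force: 61.4
```

Call:
apply_moves(series=[255, -0.2, -0.04, 0, 0, 255, -0.4, -0.08, 0, 0, 255, -0.4, -0.08, 0, 0])

```text
time: 5.68
ee_pos: [0.4741, 0.0856, 0.0973]
tcp_rot: [[-0.189, 0.982, 0.005], [0.982, 0.189, 0.001], [-0.0, 0.006, -1.0]]
force: [4.1, 0.3, 3.0]
opening: 0.102
gripper_force: 61.0
```

Call:
apply_moves(series=[255, -0.2, -0.04, 0, 0, 255, -0.3, -0.06, 0, 0, 255, -0.3, -0.06, 0, 0])

```text
time: 5.93
ee_pos: [0.4741, 0.0855, 0.0973]
tcp_rot: [[-0.189, 0.982, 0.012], [0.982, 0.189, 0.001], [-0.001, 0.012, -1.0]]
force: [12.9, 1.3, -5.3]
opening: 0.1
gripper_force: 60.0
```

Call:
apply_moves(series=[255, 0.3, 0.06, 0, 0, 180, 0.3, 0.06, 0, 0, 180, 0.3, 0.06, 0, 0, 180, 0.3, 0.06, 0, 0, 180, 0.3, 0.06, 0, 0])

```text
time: 6.35
ee_pos: [0.4699, 0.0846, 0.0955]
tcp_rot: [[-0.189, 0.982, -0.003], [0.982, 0.189, -0.001], [-0.0, -0.003, -1.0]]
force: [-0.3, 0.5, 0.2]
opening: 0.295
gripper_force: 0.0
```

Call:
apply_moves(series=[180, 0, 0, 2, 0, 180, 0, 0, 5, 0, 180, 0, 0, 8, 0, 180, 0, 0, 11, 0, 180, 0, 0, 14, 0, 130, 0, -3, 14, -0.1, 100, 0, -7, 14, -0.2, 90, 0, -11, 14, -0.3])

```text
time: 7.02
ee_pos: [0.4709, -0.0253, 0.2366]
tcp_rot: [[0.111, 0.994, 0.0], [0.994, -0.111, 0.001], [0.001, 0.0, -1.0]]
force: [0.9, 0.1, -0.3]
opening: 0.647
gripper_force: 0.0
```

Call:
apply_moves(series=[90, 1, -4, 0, -0.09, 90, 2, -8, 0, -0.18, 90, 3, -12, 0, -0.27, 90, 4, -16, 0, -0.36, 90, 5, -20, 0, -0.45, 90, 6, -24, 0, -0.54, 90, 7, -28, 0, -0.6, 90, 7.6, -31.5, 0, -0.6])

```text
time: 7.68
ee_pos: [0.5474, -0.3419, 0.2352]
tcp_rot: [[0.654, 0.757, -0.002], [0.757, -0.654, 0.0], [-0.001, -0.002, -1.0]]
force: [0.7, 0.7, 0.2]
opening: 0.647
gripper_force: 0.0
```

Run:
```python
from h import *
t=cap('top','t2.png');s=cap('side','s2.png')
st=bot.get_state();print(st['ee_pos'],st['opening'],st['tcp_rot'][:,1],st['force'])
c=lambda i,u,v,k:cv2.resize(i['frame'][v:v+150,u:u+130],None,fx=3,fy=3,interpolation=cv2.INTER_CUBIC)
cv2.imwrite('pics/c2.png',np.hstack([c(t,180,140,3),c(s,200,120,3)]))
```

```text
[ 0.54448924 -0.34727668  0.23551169] 0.6484902613930165 [ 0.75221897 -0.65891265  0.00085935] [-1.51544145 -0.06716808  0.1628662 ]
```

View pics/c2.png

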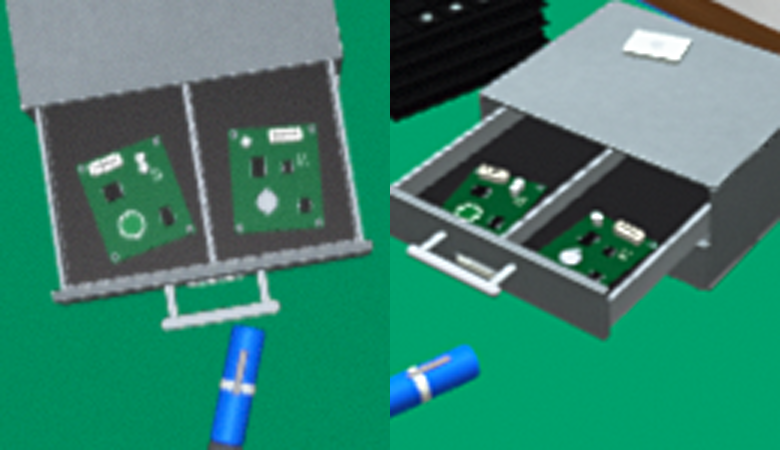

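Drawer is open and both boards are visible. The ring is on the left board, at top crop (131,224) and side crop (467,212); the coin cell is on the right board.

Run:
```python
from h import *
for n,f,p in(('top','t2.png',(131,224,180,140)),('side','s2.png',(467-390,212,200,120))):
    c=cap(n);im=cv2.imread('pics/'+f).astype(float)
    u0=p[2]+(p[0]+.5)/3-.5;v0=p[3]+(p[1]+.5)/3-.5
    up=8;x0,y0=int(u0)-9,int(v0)-9
    g=cv2.resize(im[y0:y0+19,x0:x0+19,2],None,fx=up,fy=up,interpolation=cv2.INTER_CUBIC)
    ys,xs=np.nonzero(g>115)
    X=x0+(xs+.5)/up-.5;Y=y0+(ys+.5)/up-.5
    k=np.hypot(X-u0,Y-v0)<7.5
    pts=np.c_[X,Y][k].astype(np.float32)
    h=cv2.convexHull(pts);e=cv2.fitEllipse(h)
    print(n,(u0,v0),ray(c,u0,v0,.085),pts.shape,e,ray(c,*e[0],.085), ray(c,*pts.mean(0),.085))
# mouth/gauge: fresh
```

```text
top (223.33333333333334, 214.33333333333331) [0.55976806 0.17811557 0.085     ] (2181, 2) ((223.43771362304688, 214.48583984375), (9.130885124206543, 9.948325157165527), 168.94329833984375) [0.55934129 0.17779982 0.085     ] [0.55905489 0.17796498 0.085     ]
side (225.33333333333334, 190.33333333333331) [0.5586848 0.1751538 0.085    ] (3213, 2) ((225.0428466796875, 192.4197235107422), (9.896681785583496, 14.008724212646484), 101.35272979736328) [0.55169481 0.16763578 0.085     ] [0.54910354 0.16771072 0.085     ]
```

View pics/s2.png

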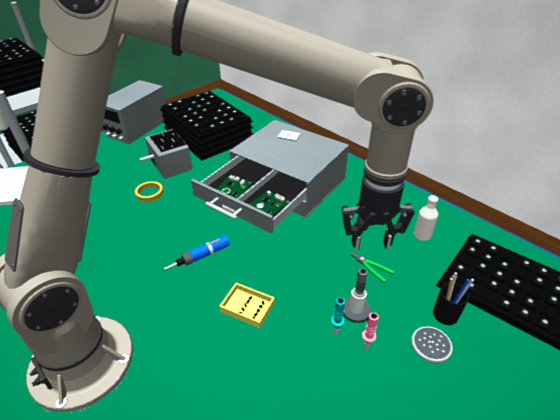

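The side view shows the gripper hovering right above the grey gauge at (361,280), with teal and pink ones nearer the camera. Descending.

Call:
apply_moves(series=[90, 0.8, 0.6, 0, 0, 90, 0.8, 0.6, -1, 0, 90, 0.8, 0.6, -3, 0, 90, 0.8, 0.6, -5, 0, 90, 0.8, 0.6, -6, 0, 90, 0.8, 0.6, -6, 0])

```text
time: 8.38
ee_pos: [0.5548, -0.3304, 0.1732]
tcp_rot: [[0.65, 0.76, -0.004], [0.76, -0.65, 0.004], [-0.0, -0.006, -1.0]]
force: [-0.1, 0.7, -0.7]
opening: 0.652
gripper_force: 0.0
```

Run:
```python
from h import *
t=cap('top');s=cap('side')
c=lambda i,u,v:cv2.resize(i['frame'][v:v+120,u:u+120],None,fx=3,fy=3,interpolation=cv2.INTER_CUBIC)
cv2.imwrite('pics/c3.png',np.hstack([c(t,350,160),c(s,305,215)]))
print(bot.get_state()['ee_pos'])
```

```text
[ 0.55596766 -0.3328716   0.17638535]
```

View pics/c3.png

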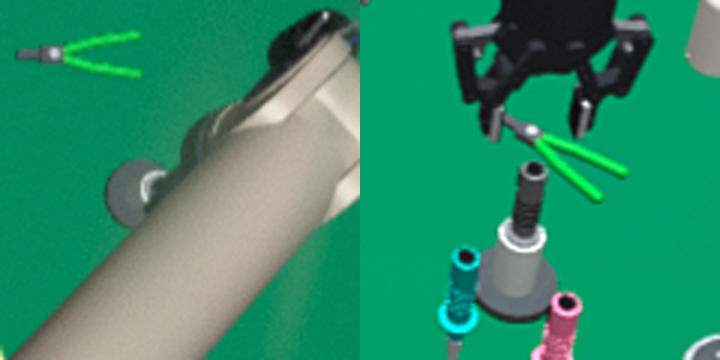

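The gripper straddles the gauge (side crop: fingers at (493,120) and (580,120), gauge top at (530,170)) but sits about 8 mm too far in +y. I'll correct and check again.

Call:
apply_moves(series=[90, -0.2, -0.4, 0, 0, 90, -0.3, -0.8, 0, 0, 90, -0.3, -0.8, 0, 0, 90, -0.3, -0.8, 0, 0, 90, -0.3, -0.8, 0, 0])

```text
time: 8.9
ee_pos: [0.5526, -0.3423, 0.1768]
tcp_rot: [[0.652, 0.758, 0.001], [0.758, -0.652, -0.0], [0.0, 0.001, -1.0]]
force: [-0.1, -0.0, -0.1]
opening: 0.65
gripper_force: 0.0
```

Run:
```python
from h import *
print(bot.get_state()['ee_pos']); s=cap('side'); print(bot.get_state()['ee_pos'])
# gauge silhouette axis in side view: dark top centre re-measured
u,v=305+(530-360+.5)/3-.5,215+(170.5)/3-.5
print(ray(s,u,v,.146), proj(s,(.5525,-.341,.146)),(u,v))
```

```text
[ 0.55257211 -0.3423341   0.17679276]
[ 0.55264261 -0.34205494  0.17663648]
[ 0.55104714 -0.33913887  0.146     ] [362.39763041 271.44587183] (361.3333333333333, 271.3333333333333)
```

Call:
apply_moves(series=[90, 0, 0, -2, 0, 90, 0, 0, -4, 0, 90, 0, 0, -6, 0, 90, 0, 0, -7.2, 0, 90, 0, 0, -7.7, 0, 90, 0, 0, -7.7, 0, 90, 0, 0, -7.7, 0])

```text
time: 9.53
ee_pos: [0.5529, -0.3424, 0.1]
tcp_rot: [[0.652, 0.758, 0.001], [0.758, -0.652, -0.001], [-0.0, 0.001, -1.0]]
force: [-0.4, -0.2, 0.3]
opening: 0.648
gripper_force: 0.0
```

Call:
apply_moves(series=[150, 0, 0, 0, 0, 180, 0, 0, 0, 0, 200, 0, 0, 0, 0, 255, 0, 0, 0, 0, 255, 0, 0, 0, 0, 255, 0, 0, 0, 0, 255, 0, 0, 0, 0])

```text
time: 10.12
ee_pos: [0.5528, -0.3422, 0.1003]
tcp_rot: [[0.652, 0.758, 0.001], [0.758, -0.652, -0.0], [0.0, 0.001, -1.0]]
force: [-1.7, 1.3, 5.9]
opening: 0.215
gripper_force: 58.5
```

Call:
apply_moves(series=[255, 0, 0, 0.7, 0, 255, 0, 0, 2, 0, 255, 0, 0, 4, 0, 255, 0, 0, 6, 0, 255, 0, 0, 8, 0, 255, 0, 0, 11, 0, 255, 0, 0, 14, 0, 255, 0, 0, 15, 0])

```text
time: 10.78
ee_pos: [0.5539, -0.3439, 0.2548]
tcp_rot: [[0.652, 0.758, 0.007], [0.758, -0.652, -0.004], [0.001, 0.008, -1.0]]
force: [1.1, -1.3, -0.0]
opening: 0.22
gripper_force: 58.6
```

Call:
apply_moves(series=[255, 0, 0, 0, 0, 255, 0, 0, 0, 0, 255, 0, 0, 0, 0, 255, 0, 0, 0, 0])

```text
time: 11.12
ee_pos: [0.5517, -0.341, 0.2471]
tcp_rot: [[0.652, 0.758, -0.003], [0.758, -0.652, 0.002], [-0.001, -0.004, -1.0]]
force: [-0.0, 0.2, -1.2]
opening: 0.216
gripper_force: 58.6
```

Run:
```python
from h import *
t=cap('top');s=cap('side')
c=lambda i,u,v:cv2.resize(i['frame'][v:v+150,u:u+130],None,fx=3,fy=3,interpolation=cv2.INTER_CUBIC)
cv2.imwrite('pics/c4.png',np.hstack([c(t,350,140),c(s,305,170)]))
x=bot.get_state()['ee_pos'];print(x)
for dz in(-.082,0,.048): print(dz,(proj(s,x+[0,0,dz])-[305,170])*3+[390,0])
```

```text
[ 0.5519057  -0.34134986  0.24762288]
-0.082 [565.39942166 287.51347141]
0 [580.36458032 208.68088195]
0.048 [590.0296661 157.7677071]
```

View pics/c4.png

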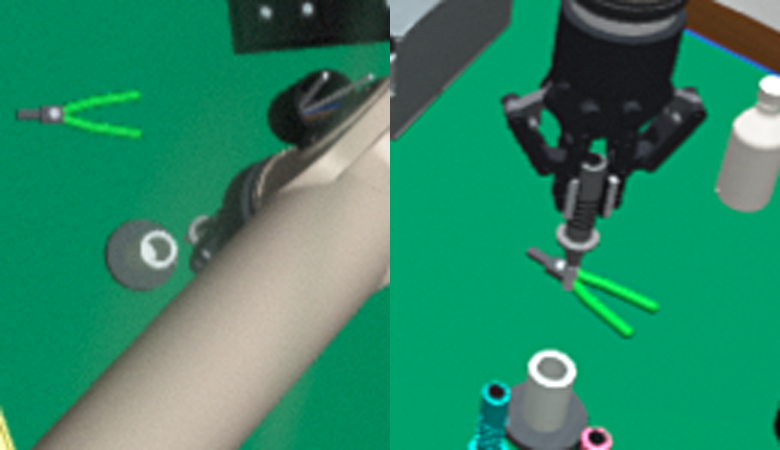

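The gauge is held clear of the stand and upright: side crop shows the probe tip at (568,285) and gauge top at (595,160), and the stand's tube is empty at (552,370). Now carry it to the ring.

Call:
apply_moves(series=[255, 0.1, 1.5, 0, 0.03, 255, 0.1, 4, 0, 0.08, 255, 0.2, 7.5, 0, 0.14, 255, 0.2, 11, 0, 0.2, 255, 0.3, 14.5, 0, 0.26, 255, 0.3, 18, 0, 0.32, 255, 0.4, 21.5, 0, 0.38, 255, 0.4, 25, 0, 0.44])

```text
time: 11.88
ee_pos: [0.556, -0.0902, 0.2487]
tcp_rot: [[0.264, 0.965, -0.001], [0.965, -0.264, -0.0], [-0.0, -0.001, -1.0]]
force: [0.5, -0.1, -1.6]
opening: 0.218
gripper_force: 58.7
```

Call:
apply_moves(series=[255, 0, 3.5, 0, 0.06, 255, 0.1, 7, 0, 0.12, 255, 0.1, 10.5, 0, 0.18, 255, 0.2, 14, 0, 0.24, 255, 0.2, 17.5, 0, 0.3, 255, 0.3, 21, 0, 0.36, 255, 0.3, 24.5, 0, 0.4, 255, 0.3, 26.5, 0, 0.42])

```text
time: 12.55
ee_pos: [0.5584, 0.1783, 0.2484]
tcp_rot: [[-0.156, 0.988, -0.002], [0.988, 0.156, 0.002], [0.002, -0.001, -1.0]]
force: [0.3, 1.6, -1.9]
opening: 0.22
gripper_force: 58.6
```

Call:
apply_moves(series=[255, 0, 0, 0, 0, 255, 0, 0, 0, 0, 255, 0, 0, 0, 0, 255, 0, 0, 0, 0, 255, 0, 0, 0, 0])

```text
time: 12.97
ee_pos: [0.5598, 0.1709, 0.2494]
tcp_rot: [[-0.146, 0.989, 0.0], [0.989, 0.146, -0.001], [-0.001, 0.0, -1.0]]
force: [0.7, -0.3, -1.8]
opening: 0.217
gripper_force: 58.6
```

Call:
apply_moves(series=[255, -0.1, 0.6, -1, 0, 255, -0.1, 0.6, -2.5, 0, 255, -0.1, 0.6, -4, 0, 255, -0.1, 0.6, -5.5, 0, 255, -0.1, 0.6, -6.6, 0, 255, -0.1, 0.6, -6.6, 0, 255, -0.1, 0.6, -6.6, 0, 255, -0.1, 0.6, -6.6, 0])

```text
time: 13.63
ee_pos: [0.5591, 0.1791, 0.184]
tcp_rot: [[-0.149, 0.989, 0.001], [0.989, 0.149, 0.0], [0.0, 0.001, -1.0]]
force: [0.1, 0.3, -0.2]
opening: 0.222
gripper_force: 58.7
```

Run:
```python
from h import *
t=cap('top');s=cap('side','s5.png')
c=lambda i,u,v,w,h,k:cv2.resize(i['frame'][v:v+h,u:u+w],None,fx=k,fy=k,interpolation=cv2.INTER_CUBIC)
a=c(t,180,130,100,150,4);b=c(s,200,120,60,90,6)[:600]
b=cv2.copyMakeBorder(b,0,600-b.shape[0],0,0,cv2.BORDER_CONSTANT)
cv2.imwrite('pics/c5.png',np.hstack([a,b]))
x=bot.get_state()['ee_pos'];print(x,bot.get_state()['force'])
for dz in(-.082,-.03,.048): print(dz,(proj(s,x+[0,0,dz])-[200,120]+.5)*6+[400,0])
print('spot',(proj(s,(.559,.177,.085))-[200,120]+.5)*6+[400,0])
```

```text
[0.5593062  0.17920984 0.18440609] [-0.79135075  0.06898838 -0.99137011]
-0.082 [547.78417114 393.73868965]
-0.03 [537.6676167  309.35294755]
0.048 [521.37714571 173.4683939 ]
spot [553.24932118 423.13260441]
```

View pics/c5.png

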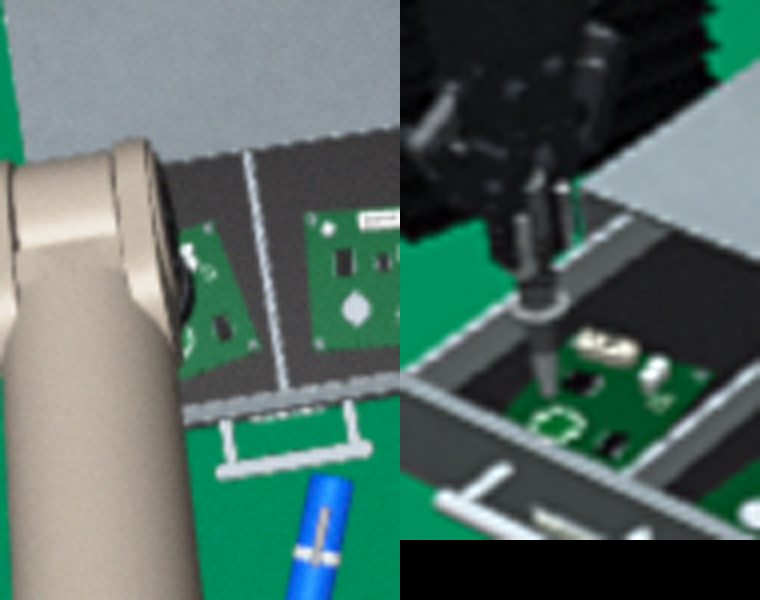

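The side crop shows the tip at about (548,393), just above the ring, which is fully visible at about (557,425). I'll refine the ring centre from this image.

Run:
```python
from h import *
s=cap('side'); im=cv2.imread('pics/s5.png').astype(float)
u0,v0=225.67,190.33
g=cv2.resize(im[180:202,214:238,2],None,fx=8,fy=8,interpolation=cv2.INTER_CUBIC)
ys,xs=np.nonzero(g>75); X=214+(xs+.5)/8-.5; Y=180+(ys+.5)/8-.5
k=((X-u0)/6.5)**2+((Y-v0)/5)**2<1
p=np.c_[X,Y][k].astype(np.float32)
e=cv2.fitEllipse(cv2.convexHull(p)); lo,hi=p.min(0),p.max(0)
print(e,lo,hi)
for c in(e[0],(lo+hi)/2,p.mean(0)): print(c,ray(s,*c,.085))
x=bot.get_state()['ee_pos'];print(x)
th=np.linspace(0,6.28,60)
for C in[(.559,.177),(.559,.175)]:
    q=np.array([proj(s,(C[0]+.0115*np.cos(a),C[1]+.0115*np.sin(a),.085)) for a in th]); print(C,q.min(0),q.max(0))
```

```text
((225.28517150878906, 191.31170654296875), (7.979037761688232, 11.78341007232666), 93.1760025024414) [219.1875 187.1875] [230.5625 195.3125]
(225.28517150878906, 191.31170654296875) [0.55558857 0.17142917 0.085     ]
[224.875 191.25 ] [0.55488027 0.17254381 0.085     ]
[224.81676 191.50146] [0.55398759 0.17168661 0.085     ]
[0.55921251 0.17920364 0.18435517]
(0.559, 0.177) [221.26514972 187.72211333] [228.81481226 192.3573961 ]
(0.559, 0.175) [221.66649104 188.00712983] [229.22240328 192.65052196]
```

Run:
```python
from h import *
from scipy.ndimage import map_coordinates as mc
from scipy.optimize import least_squares
for n,f,w in(('side','s5.png',(.559,.175)),('side','s2.png',(.559,.175)),('top','t2.png',(.559,.177))):
    c=cap(n);im=cv2.imread('pics/'+f).astype(float)[...,2]; C=np.array(w)
    for it in range(6):
        P=[]
        for a in np.arange(0,2*np.pi,np.pi/24):
            r=np.arange(.006,.0155,.0003); D=np.array([np.cos(a),np.sin(a)])
            q=np.array([proj(c,(*(C+k*D),.085)) for k in r])
            v=mc(im,[q[:,1],q[:,0]],order=1); j=v.argmax()
            if 0<j<len(r)-1: P.append(C+r[j]*D)
        P=np.array(P)
        S=least_squares(lambda s:np.hypot(*(P-s[:2]).T)-s[2],[*C,.011],loss='soft_l1',f_scale=.001); C=S.x[:2]
    print(n,f,np.round(S.x,4),len(P))
```

```text
side s5.png [0.5585 0.1738 0.0117] 42
side s2.png [0.5586 0.1738 0.0118] 42
top t2.png [0.5599 0.1776 0.0111] 48
```

Call:
apply_moves(series=[255, -0.1, -0.4, 0, 0, 255, -0.1, -0.4, -0.5, 0, 255, -0.1, -0.4, -1, 0, 255, -0.1, -0.4, -1.4, 0, 255, -0.1, -0.4, -1.4, 0, 255, -0.1, -0.4, -1.4, 0, 255, -0.1, -0.4, -1.4, 0])

```text
time: 14.52
ee_pos: [0.5575, 0.1751, 0.1693]
tcp_rot: [[-0.15, 0.989, 0.0], [0.989, 0.15, -0.0], [-0.0, 0.0, -1.0]]
force: [-0.4, -0.3, -1.2]
opening: 0.217
gripper_force: 58.7
```

Run:
```python
from h import *
s=cap('side','s6.png');t=cap('top')
c=lambda i,u,v,w,h,k:cv2.resize(i['frame'][v:v+h,u:u+w],None,fx=k,fy=k,interpolation=cv2.INTER_CUBIC)
cv2.imwrite('pics/c6.png',c(s,205,150,45,55,10))
for k in range(3): x=bot.get_state();cap('top')
print(x['ee_pos'],x['force'],x['opening'])
f=lambda X:(proj(s,X)-[205,150]+.5)*10
print('tip',f(x['ee_pos']-[0,0,.082]),'left/right edge',f(x['ee_pos']-[0,0,.082]+.0042*np.array([.73,-.69,0])),'spotS',f((.5585,.1738,.085)),'spotavg',f((.559,.1757,.085)))
```

```text
[0.55767364 0.17509211 0.16954462] [ 0.0916143   0.29023346 -1.99120682] 0.21767000286832355
tip [205.05265101 403.26254211] left/right edge [218.88439912 403.12984912] spotS [210.59648116 410.55388734] spotavg [208.0442395  407.09908534]
```

View pics/c6.png

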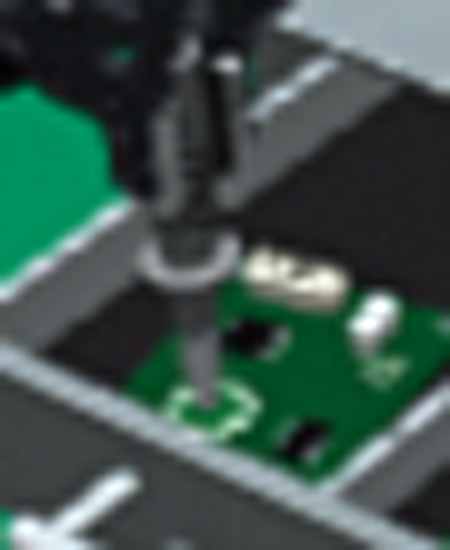

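Side crop: ring centre is at about (212,410), with the tip at about (207,400) still slightly above the board. That's nearly centred, so I'll nudge +1 mm in x and press slowly.

Call:
apply_moves(series=[255, 0.1, 0, 0, 0, 255, 0.1, 0, -0.1, 0, 255, 0.1, 0, -0.2, 0, 255, 0.1, 0, -0.3, 0, 255, 0.1, 0, -0.4, 0, 255, 0.1, 0, -0.4, 0, 255, 0.1, 0, -0.4, 0, 255, 0.1, 0, -0.4, 0])

```text
time: 15.43
ee_pos: [0.5586, 0.1751, 0.1655]
tcp_rot: [[-0.15, 0.989, 0.0], [0.989, 0.15, 0.0], [0.0, 0.0, -1.0]]
force: [-0.1, 0.6, 0.4]
opening: 0.216
gripper_force: 58.7
```

```bash
cat > m.py <<'E'
from h import *
F=[];
for k in range(10):
    cap('side'); x=bot.get_state(); F.append([*x['force'],*x['ee_pos']])
F=np.array(F); print(F.mean(0).round(4),F.std(0).round(4)[:3],x['time'])
E
python3 m.py
```

```text
[0.1196 0.0119 0.3699 0.5586 0.1751 0.1654] [0.7119 0.4334 0.416 ] 15.9333
```

Call:
apply_moves(series=[255, 0, 0, -0.1, 0, 255, 0, 0, -0.2, 0, 255, 0, 0, -0.2, 0, 255, 0, 0, -0.2, 0])

```text
time: 16.27
ee_pos: [0.5587, 0.1751, 0.1634]
tcp_rot: [[-0.15, 0.989, 0.0], [0.989, 0.15, 0.0], [-0.0, 0.0, -1.0]]
force: [-0.9, -0.5, 1.5]
opening: 0.218
gripper_force: 58.8
```

```bash
python3 m.py
```

```text
[ 0.1843 -0.0681  1.0392  0.5586  0.1751  0.1634] [0.452  0.6401 0.2802] 16.7667
```

Call:
apply_moves(series=[255, 0, 0, -0.05, 0, 255, 0, 0, -0.1, 0, 255, 0, 0, -0.1, 0, 255, 0, 0, -0.1, 0])

```text
time: 17.1
ee_pos: [0.5586, 0.1751, 0.1624]
tcp_rot: [[-0.15, 0.989, 0.0], [0.989, 0.15, 0.0], [0.0, 0.0, -1.0]]
force: [-0.8, 0.1, 1.2]
opening: 0.22
gripper_force: 58.8
```

```bash
python3 m.py
python3 - <<'E'
from h import *
s=cap('side')
cv2.imwrite('pics/c7.png',cv2.resize(s['frame'][150:205,205:250],None,fx=10,fy=10,interpolation=cv2.INTER_CUBIC))
x=bot.get_state()['ee_pos']; print((proj(s,[x[0],x[1],.085])-[205,150]+.5)*10)
E
```

```text
[ 0.6307 -0.0253  1.6236  0.5586  0.1751  0.1624] [0.3394 0.7805 0.4199] 17.6
[208.23879964 408.60812823]
```

View pics/c7.png

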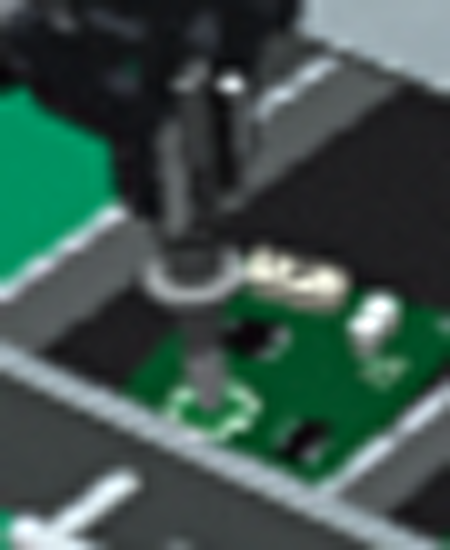

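The probe tip is inside the ring (tip bottom about (209,408), ring centre about (212,410)). I'll measure the tip's lower edge before handing in.

Run:
```python
from h import *
s=cap('side');x=bot.get_state()['ee_pos']
im=cv2.imread('pics/c7.png')
for y in range(370,450,5): print(y,[tuple(im[y,u].tolist()) for u in (200,209,218)])
q=np.array([(proj(s,(x[0]+.0042*np.cos(a),x[1]+.0042*np.sin(a),.085))-[205,150]+.5)*10 for a in np.linspace(0,6.28,40)]);print(q.min(0),q.max(0))
for y in (370,380,390): print(y,[(u,im[y,u,2],im[y,u,1]) for u in range(180,240,4)])
```

```text
370 [(112, 107, 107), (108, 105, 103), (94, 96, 87)]
375 [(107, 103, 103), (106, 102, 102), (97, 98, 90)]
380 [(105, 102, 98), (106, 101, 101), (101, 103, 94)]
385 [(104, 106, 96), (105, 100, 100), (102, 107, 93)]
390 [(111, 116, 101), (104, 98, 99), (100, 108, 88)]
395 [(112, 121, 100), (103, 97, 98), (94, 105, 80)]
400 [(102, 112, 90), (105, 97, 101), (89, 100, 75)]
405 [(83, 102, 67), (99, 99, 90), (80, 97, 64)]
410 [(61, 99, 33), (78, 99, 57), (67, 98, 42)]
415 [(51, 104, 15), (60, 103, 28), (64, 108, 32)]
420 [(55, 109, 23), (54, 108, 21), (73, 124, 42)]
425 [(86, 128, 63), (72, 124, 43), (96, 145, 70)]
430 [(139, 163, 122), (112, 152, 90), (127, 169, 105)]
435 [(182, 188, 170), (150, 172, 132), (145, 175, 125)]
440 [(186, 183, 169), (154, 163, 133), (128, 149, 105)]
445 [(177, 169, 154), (154, 153, 129), (120, 131, 94)]
[194.40663872 400.18257499] [221.98947032 417.13308807]
370 [(180, np.uint8(25), np.uint8(78)), (184, np.uint8(49), np.uint8(83)), (188, np.uint8(74), np.uint8(91)), (192, np.uint8(91), np.uint8(99)), (196, np.uint8(104), np.uint8(105)), (200, np.uint8(107), np.
[... 731 characters left out ...]
)), (224, np.uint8(85), np.uint8(109)), (228, np.uint8(74), np.uint8(114)), (232, np.uint8(63), np.uint8(117)), (236, np.uint8(48), np.uint8(113))]
390 [(180, np.uint8(114), np.uint8(161)), (184, np.uint8(126), np.uint8(172)), (188, np.uint8(124), np.uint8(167)), (192, np.uint8(110), np.uint8(150)), (196, np.uint8(101), np.uint8(130)), (200, np.uint8(101), np.uint8(116)), (204, np.uint8(103), np.uint8(106)), (208, np.uint8(100), np.uint8(98)), (212, np.uint8(96), np.uint8(98)), (216, np.uint8(91), np.uint8(104)), (220, np.uint8(85), np.uint8(112)), (224, np.uint8(85), np.uint8(127)), (228, np.uint8(94), np.uint8(149)), (232, np.uint8(107), np.uint8(167)), (236, np.uint8(116), np.uint8(176))]
```

Run:
```python
from h import *
from scipy.ndimage import map_coordinates as mc
from scipy.optimize import least_squares
cs={'side':cap('side'),'top':cap('top')}
for n,f,w in(('side','s2.png',(.559,.175)),('top','t2.png',(.559,.177))):
  c=cs[n];im=cv2.imread('pics/'+f).astype(float)[...,2]
  for lim in(9,2.,1.,0.5):
    C=np.array(w)
    for it in range(8):
        P=[];c0=proj(c,(*C,.085))
        for a in np.arange(0,2*np.pi,np.pi/24):
            r=np.arange(.006,.0155,.0003); D=np.array([np.cos(a),np.sin(a)])
            q=np.array([proj(c,(*(C+k*D),.085)) for k in r])
            if proj(c,(*(C+.0112*D),.085))[1]-c0[1]>lim: continue
            v=mc(im,[q[:,1],q[:,0]],order=1); j=v.argmax()
            if 0<j<len(r)-1: P.append(C+r[j]*D)
        P=np.array(P)
        S=least_squares(lambda s:np.hypot(*(P-s).T)-.0113,C,loss='soft_l1',f_scale=.001); C=S.x
    print(n,lim,np.round(C,4),len(P))
# coin cell, from c2 crop pixels: bright low-saturation blob
for n,f,x,y in(('top','t2.png',180+266/3,140+202/3),('side','s2.png',200+180/3,120+258/3)):
    im=cv2.imread('pics/'+f);x0,y0=int(x)-8,int(y)-7
    g=cv2.resize(im[y0:y0+15,x0:x0+17,2],None,fx=8,fy=8,interpolation=cv2.INTER_CUBIC)
    L,l,st,ce=cv2.connectedComponentsWithStats((g>110).astype(np.uint8))
    for i in range(1,L):
        if st[i,4]>600: p=(x0+(ce[i][0]+.5)/8-.5,y0+(ce[i][1]+.5)/8-.5); print(n,'coin',st[i],np.round(p,2),ray(cs[n],*p,.088).round(4))
```

```text
side 9 [0.5588 0.1739] 42
side 2.0 [0.5595 0.1743] 35
side 1.0 [0.5594 0.1743] 31
side 0.5 [0.5595 0.1742] 27
top 9 [0.5599 0.1776] 48
top 2.0 [0.5601 0.1777] 32
top 1.0 [0.56   0.1777] 28
top 0.5 [0.5599 0.1777] 26
top coin [  44   22   57   71 2810] [268.57 206.76] [0.5853 0.0502 0.088 ]
side coin [  36   31   59   44 2046] [259.79 205.12] [0.5852 0.0466 0.088 ]
side coin [   0   59  131   61 2644] [258.55 210.36] [0.5672 0.0316 0.088 ]
```

Call:
apply_moves(series=[255, 0, 0, 0.4, 0, 255, 0, 0, 0.9, 0, 255, 0, -0.1, 0.9, 0, 255, 0, -0.1, 0.9, 0, 255, 0, -0.1, 0.6, 0, 255, 0, -0.1, 0.4, 0, 255, 0, -0.1, 0.3, 0, 255, 0, -0.1, 0.2, 0])

```text
time: 18.47
ee_pos: [0.5582, 0.174, 0.1641]
tcp_rot: [[-0.15, 0.989, -0.001], [0.989, 0.15, -0.0], [-0.0, -0.001, -1.0]]
force: [-0.9, -0.1, 0.8]
opening: 0.219
gripper_force: 58.9
```

Call:
apply_moves(series=[255, 0, 0, -0.1, 0, 255, 0, 0, -0.2, 0, 255, 0, 0, -0.2, 0, 255, 0, 0, -0.2, 0, 255, 0, 0, -0.2, 0])

```text
time: 18.88
ee_pos: [0.5583, 0.174, 0.1624]
tcp_rot: [[-0.15, 0.989, -0.0], [0.989, 0.15, -0.0], [-0.0, -0.0, -1.0]]
force: [-1.2, -0.3, 1.8]
opening: 0.22
gripper_force: 58.9
```

```bash
python3 m.py
python3 - <<'E'
from h import *
s=cap('side','s8.png')
g=[cv2.resize(cv2.imread('pics/'+f)[150:205,205:250],None,fx=10,fy=10,interpolation=cv2.INTER_CUBIC) for f in('s8.png',)][0]
print([(y,g[y,209].tolist()) for y in range(395,421,5)])
E
```

```text
[-1.6205 -0.5434  1.4442  0.5583  0.174   0.1623] [0.3038 0.3456 0.4198] 19.3833
[(395, [101, 97, 96]), (400, [104, 97, 101]), (405, [103, 98, 98]), (410, [94, 98, 86]), (415, [82, 102, 67]), (420, [66, 108, 42])]
```

```bash
python3 -c "
from h import *
print(bot.hand_in())"
```

```text
the job is handed in; nothing more can be done
None
```

I handed the job in with the top drawer at its stop and the gauge held upright on the ring, its probe pressed in by an estimated 4 mm at about 2.5 N; I estimate the tip within about 3 mm of the ring's middle, but the hand-in returned no verdict.

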